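# Roll the sample tube onto the reader's line and start the reading

## Task

Of the two glass tubes lying on the white reader plate, roll the longer one along the plate with a fingertip until it lies still, centred over the black line and along it, with the line still showing past both of its ends. Once you have let go of it there, press the round start button on the small grey box fully down and release it. The tube has to roll there and must not be picked up; leave the shorter tube and everything else where they are.

Things in the scene. Friction and masses are not known exactly. Their poses are not given: they have to be found in the camera images.
- plate: white reader plate, fixed, 240 mm (x) by 320 mm (y), 8 mm thick; origin: centre of its underside, at table height. A fixed grey scanner bar 45 mm high closes its +x end (x = 120 to 170 mm). The two tubes lie on it, roughly along x, one on either side of the line.
- line_mid (a point): middle of the black line on the plate's top face, 8 mm above the table. The line is 170 mm long, 6 mm wide, flush, and runs along this frame's x; z is up. Each tube lies 60 to 95 mm from the line along y, within about 5 degrees of parallel; either tube may be on either side.
- long_tube: longer amber glass tube, lying, 30 mm in diameter, 120 mm long with a 10 mm, slightly thinner dark bung in each end, 50 to 100 g. Origin: its centre, 15 mm above the plate (23 mm above the table). x runs along it; y and z turn as it rolls. It stops within a few mm when no longer pushed. A flat fingertip dragged across its top rolls it by half of the fingertip's travel.
- short_tube: the shorter closed amber glass tube, same 30 mm diameter but 70 mm long, lying on the plate on the other side of the line; leave it alone. Origin: its centre, x along the tube.
- start (a joint): travel of the start button: 0 up, 0.006 m fully down. A spring returns it; fully down takes about 5 N.
- start_top (a point): centre of the top of the start button (round, 28 mm in diameter, black, pressed straight down 6 mm) in a dark 44 mm round collar, on the grey start box 80 x 80 x 30 mm that stands fixed on the table to the left or the right of the plate. The button's top stands 48 mm above the table, 6 mm above its collar.
- beaker: glass beaker, 70 mm across and 90 mm high, standing on the table on the side of the plate opposite to the start box; bystander. Origin: centre of its underside.
- bung: loose rubber bung 28 mm across, 24 mm high, standing on a corner of the plate nearest the robot; bystander. Origin: centre of its underside.
- reagent: brown glass bottle with a cap, 68 mm across, 140 mm high, on the far left of the table; bystander. Origin: centre of its underside.
- jar: white plastic jar, 60 mm across, 70 mm high, on the far right; bystander. Origin: centre of its underside.
- driver: screwdriver 180 mm long lying on the table, near right; bystander.
- weight: brass weight 36 mm across, 52 mm high, on the table, near left; bystander. Origin: centre of its underside.
Not all that is in view belongs to the job. Leave any green look-alike of the long_tube alone. Leave any red look-alike of the part that bears start alone.

How it is judged:
On the way, in this order (a step that is already met when the one before it is completed fails the run):
1. the longer tube has rolled through more than a quarter turn (angle between long_tube's own z axis and vertical above 1.6 rad).
2. the longer tube lies still on the line, let go (y of long_tube in the frame of line_mid between -0.008 and 0.008 m and x of long_tube in the frame of line_mid between -0.025 and 0.025 m and angle between the x axis of long_tube and the x axis of line_mid, either way round below 0.17 rad and z of long_tube in the frame of line_mid below 0.019 m and linear speed of long_tube below 0.01 m/s and contact force between long_tube and the fingers below 0.1 N), for 0.3 s.
3. the start button is pressed fully down (value of joint start above 0.0048 m), for 0.05 s.
At the end, for the whole second after the job is handed in: Longer tube untouched and at rest on the plate, its axis within 8 mm of the middle of the line and 10 degrees of its direction, its middle within 25 mm of the line's middle lengthwise; after that the start button was pressed more than 4.8 mm and is up again (all of step 2 and value of joint start below 0.0015 m).
It fails at once if the longer tube is lifted more than 12 mm off the plate (height (world z) of long_tube above 0.035 m).
It fails at once if the start button is pressed while the longer tube is not on the line (value of joint start above 0.003 m and not (y of long_tube in the frame of line_mid between -0.008 and 0.008 m and x of long_tube in the frame of line_mid between -0.025 and 0.025 m and angle between the x axis of long_tube and the x axis of line_mid, either way round below 0.17 rad and z of long_tube in the frame of line_mid below 0.019 m)).
It fails at once if the shorter tube is moved by more than 15 mm (distance of short_tube from where it was at the start of the episode above 0.015 m).
It fails at once if another loose thing is moved by more than 20 mm (distance of any of beaker, bung, reagent, jar, driver, weight from where it was at the start of the episode above 0.02 m).
It also fails if it takes over 61 s, if anything falls off the work surface, if the arm or the gripper's body presses on something with over 40 N, if the wrist force passes 120 N, or if a joint passes its speed limit or range.

## Robot

A 6-joint arm with a two-finger parallel gripper is mounted at the origin on the work surface. World frame = base frame: x ahead of the robot, y to its left, z up, the work surface at z = 0. Lengths are in m, angles in rad, forces in N, time in s.
With the tool pointing down it reaches from about 0.25 to 0.725 m from the base axis. Payload 4 kg.
Tool frame: the origin (TCP) lies midway between the tips of the shut fingers; the grasp point (between the pads) lies env.grip_point_offset behind it (env.grip_point_offset is the distance from the TCP to the grasp point, in m); z points along the fingers, y is the line along which they close (so a half turn about z gives the same grasp; the last joint's range is limited). The gripper opens to 85 mm and grips with 20 to 120 N. Pads are 22 mm wide; open, the fingers measure 114 mm over their backs; the gripper's body (76 mm by 85 mm) begins 54 mm behind the grasp point. The pads swing forward as they close: fully open they stand 13 mm farther back than shut.
Start: joints at [1.269, 0.241, 0.005, 1.335, 0, 1.571], TCP at [0.149, 0.477, 0.231] pointing down, gripper open.
Joint ranges: [-2.72, 2.72], [-1.05, 1.87], [-1.09, 1.28], [-1.99, 2.15], [-1.42, 1.44], [-3.14, 3.14]. Speed limits (rad/s): [2.79, 2.79, 3.14, 3.14, 3.14, 3.14].

## Interface

Orientations are given as a unit quaternion [x, y, z, w].
In Python, from cell import env gives the robot as it stands.
- The arm moves only by the shell command python3 -m crank 'ROWS' [OPENING] [FORCE]. ROWS is JSON, a list of rows, each a list of 2 entries, a list of its own where there are three numbers: the shift along the world's x, y, z in cm, then the turn about the world's z in rad. In form: [[[dx, dy, dz], twist], ...]. A call has 1 to 12 rows; each row shifts and turns the commanded pose from where the row before left it; what a row does not reach is not made up. A row lasts 1/12 s, in which the tool goes at most 41.7 mm and 7.16 degrees, less where a joint would pass 70% of its speed; a pose out of reach is approached as far as the arm can. A call is refused whole if a number of a shift passes 4.17 or a number of a turn 0.125, either way. A call with a gripper value outside its range is refused whole. OPENING is the finger opening in cm, from 0 to 8.54, set as the call begins (- or left out, the last holds). The fingers move at their own pace and stop on an object; FORCE is the grip in N (left out, the last holds). Time passes only in rows, so rows that do not move let the fingers close. It gives the time, the measured TCP pose, the force, the opening and the grip force at its end, in the units of the state.
- env.observe(): the state, without advancing time (a new reading comes with each control period).
- env.get_image(name): name is "scene" or "top"; returns a dict with "pixels" (384x512x3 uint8, red, green, blue), "mtx" (3x3 intrinsics, pixels), "k1" (the pictures are not rectified: a ray, as slopes to the right and down, at radius r is drawn at 1 + k1 r^2 times it, then the intrinsics apply), "rvec" (rotation vector, rad) and "tvec" (3), from world to camera coordinates, as OpenCV has them. Camera axes: x right, y down, z forward; pixel columns grow to the right and rows downward; lengths in m; the calibration is good to about 2 mm. A picture is of the moment at which its call begins. There is no depth.
- env.close_job(): hands the job in; it is judged then, once.
The state is a dict: "time_s": time; "qpos": joint angles; "qd": joint speeds; "effort": joint torques, N m; "position": TCP position; "ee_rot": TCP orientation; "wrist_force": force on the tool from outside, world axes, zero at the start; "ft_torque": the same for the moment, N m; "grip_width": finger opening in m; "grasp_force": force on a finger pad.
Only numpy, scipy, OpenCV 4.12 (cv2) and the standard library are available. Lean on these libraries where they do the work, as an engineer would, in place of code of your own. Each camera call takes 0.05 s, during which the arm holds its last target. There are 200 camera calls.

## Working session

There is one attempt and no reset: what is moved stays moved. The work goes in short steps, Python scripts to look and compute and a shell command to move; the robot and the scene stay as the last step left them, time stands still between calls to the robot, and variables do not carry over. Pictures are saved under pics/ and viewed, at most 10 in all, crops included, and the job is handed in when it is done.

```bash
mkdir -p pics
cat > h.py <<'E'
import numpy as np, cv2
from cell import env
def grab(name,fn=None):
    d=env.get_image(name)
    if fn: cv2.imwrite('pics/'+fn,d['pixels'][:,:,::-1])
    return d
def cast(d,uv,z):
    uv=np.atleast_2d(np.float64(uv)); K=np.array(d['mtx'])
    p=(uv-[K[0,2],K[1,2]])/[K[0,0],K[1,1]]
    q=p.copy()
    for _ in range(30): q=p/(1+d['k1']*(q**2).sum(1,keepdims=True))
    R=cv2.Rodrigues(np.float64(d['rvec']))[0]; t=np.float64(d['tvec']).ravel()
    c=-R.T@t; r=np.c_[q,np.ones(len(q))]@R
    return c+r*((z-c[2])/r[:,2])[:,None]
E
python3 - <<'E'
from h import *
a=grab('top','t0.png');b=grab('scene','s0.png')
for d in(a,b):
    R=cv2.Rodrigues(np.float64(d['rvec']))[0];print(-R.T@np.float64(d['tvec']).ravel(),d['k1'],d['mtx'])
print(env.observe()); print(env.grip_point_offset)
E
```

```text
[ 0.43436339 -0.01557725  1.28696548] -0.06106560938772272 [[498.36306131   0.         251.82867659]
 [  0.         498.36306131 185.39729302]
 [  0.           0.           1.        ]]
[0.97762168 0.19448956 0.90859998] -0.06697976055968775 [[384.17050439   0.         251.64833014]
 [  0.         384.17050439 193.05359291]
 [  0.           0.           1.        ]]
{'time_s': 0.1, 'qpos': array([ 1.26896686e+00,  2.41331342e-01,  3.89126920e-03,  1.33515883e+00,
       -1.93401488e-05,  1.57079088e+00]), 'qd': array([-0.00025682, -0.00224129,  0.0029946 ,  0.0002862 , -0.00043431,
       -0.00127291]), 'effort': array([-2.90292946e-04, -3.73138189e+01,  2.53010076e+01,  1.08726608e-02,
        9.96725305e-06,  4.35596604e-06]), 'position': array([0.14848084, 0.47688629, 0.23051742]), 'ee_rot': array([ 1.50339771e-01,  9.88633977e-01, -8.92499317e-04, -1.25944481e-04]), 'wrist_force': array([-1.14382149, -0.25757096,  0.90897179]), 'ft_torque': array([-0.02174349,  0.00118472, -0.02530256]), 'grasp_force': 0.0, 'grip_width': 0.08506307712603235}
0.0187
```

View pics/t0.png

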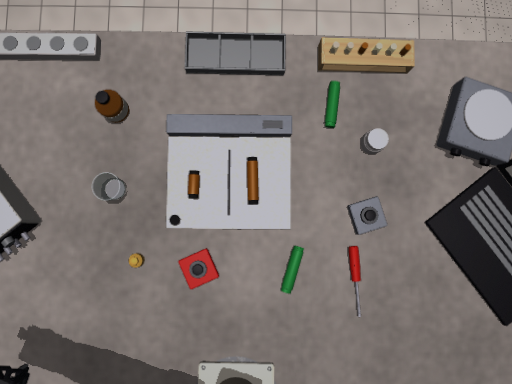

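View pics/s0.png

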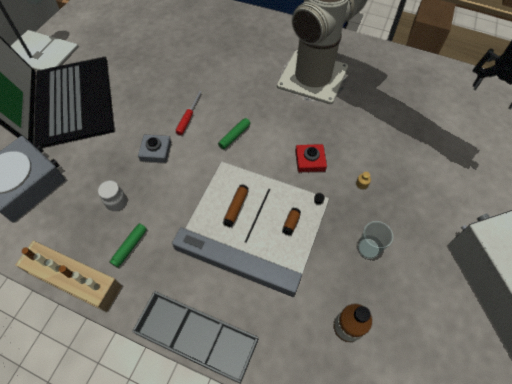

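The top view shows the line at (229,182) and two amber tubes. The longer one, with dark bungs, is at (252,180) and the shorter one at (193,184). The green look-alikes are at (332,104) and (292,270). The grey start box is at (367,215) and the red look-alike at (198,268). The amber tube at (252,180) fits the long tube, and the grey box fits the start box. I'll confirm both in a crop and measure them.

```bash
cat > m.py <<'E'
from h import *
def comps(m,roi,amin=30):
    x0,y0,x1,y1=roi; M=np.zeros(m.shape,np.uint8); M[y0:y1,x0:x1]=m[y0:y1,x0:x1]
    n,l,s,c=cv2.connectedComponentsWithStats(M); return [(l==i,s[i]) for i in range(1,n) if s[i][4]>=amin]
def seg(d,mask,z):
    v,u=np.nonzero(mask); P=cast(d,np.c_[u,v],z)[:,:2]
    (c,w,a)=cv2.minAreaRect(P.astype(np.float32)*1000)
    m=P.mean(0); e,V=np.linalg.eigh(np.cov(P.T)); ax=V[:,1]*np.sign(V[0,1])
    return m.round(4),np.array(c).round(1),np.sort(w).round(1),round(float(np.arctan2(ax[1],ax[0])),4)
def tubes(d,roi):
    p=d['pixels'].astype(int);r,g,b=p[...,0],p[...,1],p[...,2]
    dark=(p.max(2)<150)
    return [seg(d,k,.023) for k,s in comps(dark,roi,80)]
E
python3 - <<'E'
from m import *
d=grab('top');p=d['pixels']
dark=(p.max(2)<110)|((p[...,0].astype(int)-p[...,2])>50)
for k,s in comps(dark,(170,140,289,226)): print('plate',s,seg(d,k,.023),seg(d,k,.008)[0:])
hsv=cv2.cvtColor(p,cv2.COLOR_RGB2HSV)
for k,s in comps(p.max(2)<70,(350,195,388,235),20): print('start',s,seg(d,k,.042))
for k,s in comps(p.max(2)<45,(350,195,388,235),10): print('btn',s,seg(d,k,.048))
c=cv2.resize(p[130:240,160:395],None,fx=3.4,fy=3.4,interpolation=cv2.INTER_CUBIC);cv2.imwrite('pics/c0.png',c[:,:,::-1])
E
```

```text
plate [228 150   2  65 120] (array([0.5424, 0.0278]), array([548.6,  28. ]), array([  2.6, 163.6]), 0.0189) (array([0.5437, 0.0283]), array([549.9,  28.5]), array([  2.6, 165.6]), 0.0189)
plate [247 157  12  48 520] (array([ 0.5531, -0.0324]), array([553.4, -33. ]), array([ 28. , 120.3]), 0.0506) (array([ 0.5545, -0.0326]), array([554.8, -33.2]), array([ 28.3, 121.7]), 0.0506)
plate [188 170  12  29 316] (array([0.5404, 0.1171]), array([541.3, 116.9]), array([28. , 71.7]), -0.0033) (array([0.5417, 0.1187]), array([542.5, 118.5]), array([28.3, 72.5]), -0.0033)
plate [170 215  11  11  91] (array([0.4497, 0.1623]), array([448.9, 161.2]), array([25.3, 25.4]), 0.5781) (array([0.4499, 0.1644]), array([449.1, 163.3]), array([25.6, 25.7]), 0.5781)
start [350 210   8  24  58] (array([ 0.4503, -0.2868]), array([ 452.8, -286. ]), array([ 6.3, 60. ]), 0.2994)
start [364 210  12  11 112] (array([ 0.4705, -0.3289]), array([ 470.4, -328.4]), array([25.1, 28.1]), -1.4121)
btn [350 211   8  23  39] (array([ 0.4497, -0.286 ]), array([ 451.6, -285. ]), array([ 4. , 57.3]), 0.3162)
btn [364 210  12  11  75] (array([ 0.4709, -0.3284]), array([ 470.2, -326.8]), array([25. , 27.9]), 1.5495)
```

View pics/c0.png

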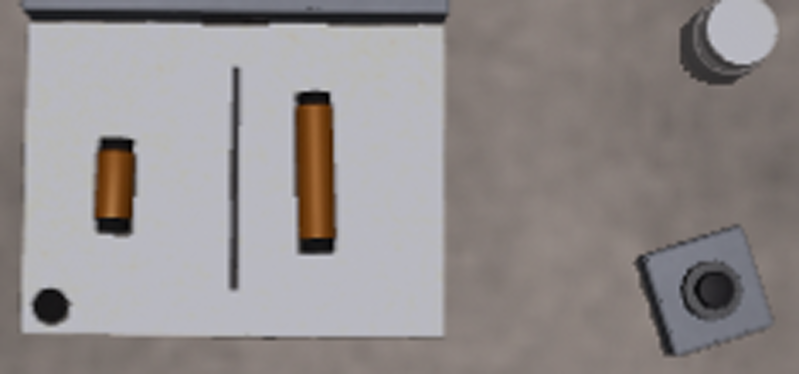

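The crop confirms it. The long tube with two bungs is to the right of the line, the shorter tube is to the left, and the grey box has the black button. The sizes check out: tube 28x120, line about 166 long, and they agree with the given dimensions. The tube centre is (0.553,-0.033) at 2.9°, and the line middle is (0.550,0.0285) at 1.1°, so I need a roll of about 61.5 mm in +y. I'll do that in three fingertip strokes of about 41 mm.

```bash
python3 -m crank '[[[2.53,-3.25,0],0.03],[[2.53,-3.25,0],0.03],[[2.53,-3.25,0],0.03],[[2.53,-3.25,0],0.03],[[2.53,-3.25,0],0.03],[[2.53,-3.25,0],0.03],[[2.53,-3.25,0],0.03],[[2.53,-3.25,0],0.03],[[2.53,-3.25,0],0.03],[[2.53,-3.25,0],0.03],[[2.53,-3.25,0],0.03],[[2.53,-3.25,0],0.02]]' 0 20
python3 -m crank '[[[2.53,-3.25,0],0],[[2.53,-3.25,0],0],[[2.53,-3.25,0],0],[[2.53,-3.25,0],0],[[0,0,-4],0],[[0,0,-4],0],[[0,0,-4],0],[[0,0,-3],0],[[0,0,0],0],[[0,0,0],0]]'
```

```text
time_s: 1.15
position: [0.4529, 0.0854, 0.2312]
ee_rot: [-0.025, 1.0, 0.0, -0.0]
wrist_force: [0.5, 0.4, -0.3]
grip_width: 0.0003
grasp_force: 0.0
time_s: 1.98
position: [0.5516, -0.0425, 0.0797]
ee_rot: [-0.024, 1.0, 0.0, -0.003]
wrist_force: [0.2, 0.2, 1.3]
grip_width: 0.0005
grasp_force: 0.0
```

```bash
python3 -m crank '[[[0,0,-2],0],[[0,0,-1.5],0],[[0,0,-0.4],0],[[0,0,-0.1],0],[[0,0,0],0],[[0,0,0],0]]'
python3 -m crank '[[[0,0,-0.1],0],[[0,0,0],0],[[0,0,0],0]]'
```

```text
time_s: 2.48
position: [0.555, -0.0427, 0.0434]
ee_rot: [-0.024, 1.0, -0.0, 0.002]
wrist_force: [0.3, 0.1, 0.5]
grip_width: -0.0003
grasp_force: 0.0
time_s: 2.73
position: [0.5538, -0.0426, 0.0409]
ee_rot: [-0.024, 1.0, -0.0, 0.0]
wrist_force: [1.0, 0.3, 0.4]
grip_width: -0.0002
grasp_force: 0.0
```

```bash
for i in 1 2; do python3 -m crank '[[[0,0,-0.1],0],[[0,0,0],0],[[0,0,0],0],[[0,0,0],0]]' | sed -n 2p\;4p; done
python3 -m crank '[[[0,0,-0.1],0],[[0,0,0],0],[[0,0,0],0],[[0,0,0],0]]'| sed -n 2p\;4p
```

```text
position: [0.5533, -0.0426, 0.0392]
wrist_force: [0.9, -0.0, 0.6]
position: [0.5534, -0.0426, 0.0383]
wrist_force: [-1.0, 0.5, -0.1]
position: [0.5536, -0.0426, 0.0374]
wrist_force: [-0.7, -0.3, 1.0]
```

```bash
python3 -m crank '[[[0,0,-0.05],0],[[0,0,0],0],[[0,0,0],0],[[0,0,0],0]]'| sed -n 2p\;4p
python3 -m crank '[[[0,0,-0.05],0],[[0,0,0],0],[[0,0,0],0],[[0,0,0],0]]'| sed -n 2p\;4p
```

```text
position: [0.5536, -0.0427, 0.0371]
wrist_force: [-0.1, -0.8, 3.5]
position: [0.5537, -0.0429, 0.037]
wrist_force: [-1.2, -0.7, 6.4]
```

```bash
python3 -m crank '[[[-0.02,0.4,0],0],[[-0.02,0.4,0],0],[[-0.02,0.4,0],0],[[-0.02,0.4,0],0],[[-0.02,0.4,0],0],[[-0.02,0.4,0],0],[[-0.02,0.4,0],0],[[-0.02,0.4,0],0],[[-0.02,0.4,0],0],[[-0.02,0.4,0],0],[[0,0,0],0],[[0,0,0],0]]'| sed -n 2p\;4p
python3 -m crank '[[[0,0,1],0],[[0,0,1.0],0],[[0,0,0],0]]'| sed -n 2p\;4p
python3 - <<'E'
from m import *
d=grab('top','t1.png');p=d['pixels'].astype(int)
m=((p[...,0]-p[...,2])>50)
for k,s in comps(m,(170,140,289,226),20): print(s,seg(d,k,.023))
E
```

```text
position: [0.5518, -0.0018, 0.0374]
wrist_force: [-1.7, 1.7, 8.5]
position: [0.5528, -0.0026, 0.0584]
wrist_force: [0.8, 0.1, 0.4]
[188 174  11  20 204] (array([0.5416, 0.1176]), array([542.5, 118.2]), array([25.4, 48.7]), -0.0209)
```

View pics/t1.png

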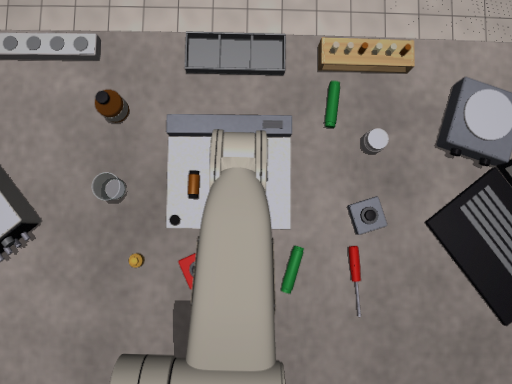

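The arm covers the long tube in the top view, so I'll measure in the scene view, referenced to the same measurement in the first scene picture.

```bash
cat > sc.py <<'E'
from m import *
import sys
d=grab('scene',sys.argv[1])
def f(p,roi=(190,165,335,260)):
    p=p.astype(int); m=((p[...,0]-p[...,2])>40)
    return [(s.tolist(),seg(d,k,.025)) for k,s in comps(m,roi,25)]
print(f(cv2.imread('pics/s0.png')[:,:,::-1])); print(f(d['pixels']))
x0,y0=180,150;c=cv2.resize(d['pixels'][150:270,180:340],None,fx=4,fy=4);cv2.imwrite('pics/c'+sys.argv[1],c[:,:,::-1])
E
python3 sc.py s1.png
```

```text
[([298, 165, 29, 7, 171], (array([0.3661, 0.1156]), array([366.7, 118.1]), array([20. , 78.6]), -1.138)), ([225, 187, 22, 35, 337], (array([ 0.5504, -0.0306]), array([549. , -30.5]), array([ 26. , 103.3]), 0.0401)), ([285, 210, 14, 20, 178], (array([0.5367, 0.1197]), array([535.8, 119.9]), array([25.2, 53.7]), 0.0086))]
[([298, 165, 29, 7, 174], (array([0.3664, 0.1153]), array([366.7, 118. ]), array([20. , 78.8]), -1.1326)), ([232, 202, 18, 22, 202], (array([ 0.5711, -0.0095]), array([570.4,  -9.6]), array([26.1, 58.6]), 0.0588)), ([285, 210, 15, 20, 180], (array([0.5367, 0.1199]), array([535.8, 119.9]), array([25.2, 53.7]), 0.0106))]
```

View pics/cs1.png

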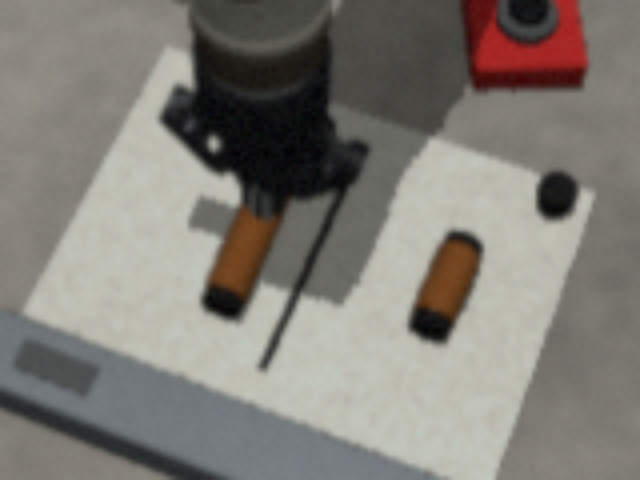

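The tube rolled about 20 mm, staying parallel (fingertip end visible near crop (260,200), far bung at (222,300)). On to the second stroke.

```bash
python3 -m crank '[[[0,-1,0.5],0],[[0,-1,0],0],[[0,0,-1],0],[[0,0,-1],0],[[0,0,-0.3],0],[[0,0,-0.2],0],[[0,0,0],0],[[0,0,0],0],[[0,0,0],0],[[0,0,0],0]]'| sed -n 2p\;4p
```

```text
position: [0.5505, -0.0233, 0.0365]
wrist_force: [-3.6, -2.1, 8.9]
```

```bash
python3 -m crank '[[[-0.02,0.41,0],0],[[-0.02,0.41,0],0],[[-0.02,0.41,0],0],[[-0.02,0.41,0],0],[[-0.02,0.41,0],0],[[-0.02,0.41,0],0],[[-0.02,0.41,0],0],[[-0.02,0.41,0],0],[[-0.02,0.41,0],0],[[-0.02,0.41,0],0],[[0,0,0],0],[[0,0,0],0]]'| sed -n 2p\;4p
python3 -m crank '[[[0,0,1],0],[[0,0,1.0],0],[[0,0,0.5],0],[[0,-1.2,0],0],[[0,-1.2,0],0],[[0,0,0],0],[[0,0,0],0],[[0,0,0],0]]'| sed -n 2p\;4p
python3 sc.py s2.png
```

```text
position: [0.5486, 0.0195, 0.0372]
wrist_force: [-4.8, 1.5, 12.7]
position: [0.549, -0.0062, 0.0607]
wrist_force: [0.2, 0.1, 0.5]
[([298, 165, 29, 7, 171], (array([0.3661, 0.1156]), array([366.7, 118.1]), array([20. , 78.6]), -1.138)), ([225, 187, 22, 35, 337], (array([ 0.5504, -0.0306]), array([549. , -30.5]), array([ 26. , 103.3]), 0.0401)), ([285, 210, 14, 20, 178], (array([0.5367, 0.1197]), array([535.8, 119.9]), array([25.2, 53.7]), 0.0086))]
[([298, 165, 29, 7, 176], (array([0.3666, 0.1152]), array([366.7, 118. ]), array([20. , 78.8]), -1.1282)), ([240, 196, 22, 31, 304], (array([0.5555, 0.0116]), array([552.2,  11. ]), array([26.3, 92.9]), 0.015)), ([285, 210, 15, 20, 180], (array([0.5365, 0.1199]), array([535.8, 119.9]), array([25.2, 53.7]), -0.0067))]
```

```bash
python3 -m crank '[[[0.2,0.5,0],0],[[0,0,-1],0],[[0,0,-1],0],[[0,0,-0.3],0],[[0,0,-0.2],0],[[0,0,0],0],[[0,0,0],0],[[0,0,0],0],[[0,0,0],0]]'| sed -n 2p\;4p
```

```text
position: [0.551, -0.0012, 0.037]
wrist_force: [-2.9, -1.7, 9.8]
```

```bash
python3 -m crank '[[[-0.01,0.38,0],0],[[-0.01,0.38,0],0],[[-0.01,0.38,0],0],[[-0.01,0.38,0],0],[[-0.01,0.38,0],0],[[-0.01,0.38,0],0],[[-0.01,0.38,0],0],[[-0.01,0.38,0],0],[[-0.01,0.38,0],0],[[-0.01,0.38,0],0],[[0,0,0],0],[[0,0,0],0]]'| sed -n 2p\;4p
python3 -m crank '[[[0,0,1],0],[[0,0,1.0],0],[[0,0,2],0],[[0,-2,3],0],[[0,-4,0],0],[[0,-4,0],0],[[0,-4,0],0],[[0,-4,0],0],[[0,-4,0],0],[[0,0,0],0]]'| sed -n 2p\;4p
python3 - <<'E'
from m import *
d=grab('top','t3.png');p=d['pixels'].astype(int)
for k,s in comps(((p.max(2)<110)|((p[...,0]-p[...,2])>50)).astype(np.uint8),(170,140,289,226)): print(s,seg(d,k,.023))
for k,s in comps(((p[...,0]-p[...,2])>50).astype(np.uint8),(170,140,289,226)): print('amber',s,seg(d,k,.023))
c=cv2.resize(d['pixels'][130:240,160:395],None,fx=3.4,fy=3.4);cv2.imwrite('pics/c3.png',c[:,:,::-1])
E
```

```text
position: [0.5493, 0.0384, 0.0373]
wrist_force: [-4.8, 2.3, 13.2]
position: [0.5504, -0.19, 0.1066]
wrist_force: [0.4, 1.1, -0.4]
[223 150  12  65 544] (array([0.5491, 0.0279]), array([548.5,  27.6]), array([ 27.4, 163.5]), 0.047)
[188 170  12  29 316] (array([0.5404, 0.1171]), array([541.3, 116.9]), array([28. , 71.7]), -0.0033)
[274 192  15  34 206] (array([ 0.4707, -0.1146]), array([ 477.6, -120.9]), array([33. , 90.2]), -0.2029)
[170 215  11  11  91] (array([0.4497, 0.1623]), array([448.9, 161.2]), array([25.3, 25.4]), 0.5781)
amber [223 161  11  40 402] (array([0.5521, 0.0283]), array([552.1,  29.4]), array([25.5, 99.8]), 0.0331)
amber [188 174  11  20 204] (array([0.5416, 0.1176]), array([542.5, 118.2]), array([25.4, 48.7]), -0.0209)
```

View pics/c3.png

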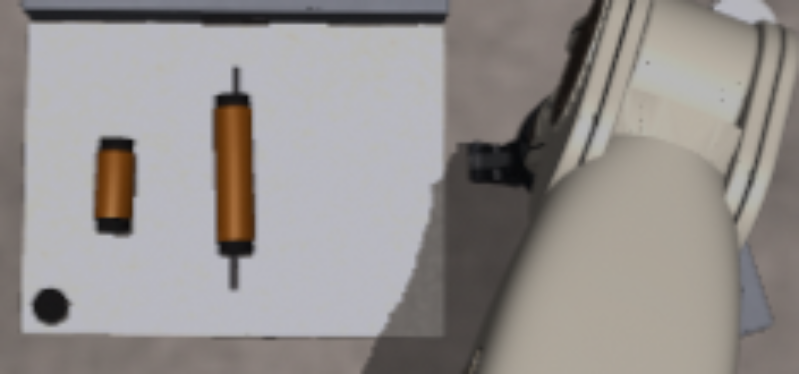

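The tube lies on the line, with its axis at y≈0.0285 and x≈0.552, about 1-2° from the line. The line shows past both ends, at crop (236,80) and (234,272). Next is the start button at (0.4705,-0.328).

```bash
python3 -m crank '[[[-2,-3.44,0],0],[[-2,-3.44,0],0],[[-2,-3.44,0],0],[[-2,-3.44,0],0],[[0,0,0],0],[[0,0,-2],0],[[0,0,-2],0],[[0,0,-1],0],[[0,0,0],0],[[0,0,0],0],[[0,0,0],0]]'| sed -n 2p\;4p
```

```text
position: [0.4714, -0.3199, 0.0572]
wrist_force: [0.2, -0.5, 0.2]
```

```bash
python3 -m crank '[[[-0.1,-0.8,0],0],[[0,0,-0.5],0],[[0,0,-0.4],0],[[0,0,-0.3],0],[[0,0,-0.3],0],[[0,0,0],0],[[0,0,0],0],[[0,0,0],0]]'| sed -n 2p\;4p
python3 -m crank '[[[0,0,-0.1],0],[[0,0,0],0],[[0,0,0],0],[[0,0,0],0]]'| sed -n 2p\;4p
```

```text
position: [0.4708, -0.3298, 0.0458]
wrist_force: [-5.0, 2.3, 22.1]
position: [0.4708, -0.3298, 0.0457]
wrist_force: [-6.1, 3.7, 27.7]
```

The finger hits a rigid stop at z=0.0457, but fully down should read about 0.042. I'll look before pressing harder.

Run:
```python
from m import *
d=grab('scene','s4.png');cv2.imwrite('pics/c4.png',cv2.resize(d['pixels'][90:215,90:220],None,fx=4.6,fy=4.6,interpolation=cv2.INTER_CUBIC)[:,:,::-1])
o=env.observe();print(o['ee_rot'],o['wrist_force'],o['ft_torque'],o['grip_width'])
a=cv2.imread('pics/s0.png')[:,:,::-1]
print([(s.tolist(),seg(d,k,.048)) for k,s in comps((a.max(2)<60).astype(np.uint8),(135,130,175,165),10)])
```

```text
[-0.02387173  0.99970953 -0.00228862  0.00240121] [-5.92404192  1.63536217 27.92007798] [0.60712806 1.40654938 0.025703  ] -2.3557665211613644e-06
[([147, 138, 11, 9, 83], (array([ 0.4733, -0.3234]), array([ 473.4, -324.1]), array([28.4, 30. ]), 0.8243)), ([139, 140, 32, 23, 150], (array([ 0.5123, -0.2854]), array([ 505.6, -281.9]), array([58.6, 98.1]), -0.6816)), ([148, 143, 13, 8, 34], (array([ 0.4884, -0.306 ]), array([ 488. , -306.2]), array([17.5, 37.4]), -0.6724))]
```

View pics/c4.png

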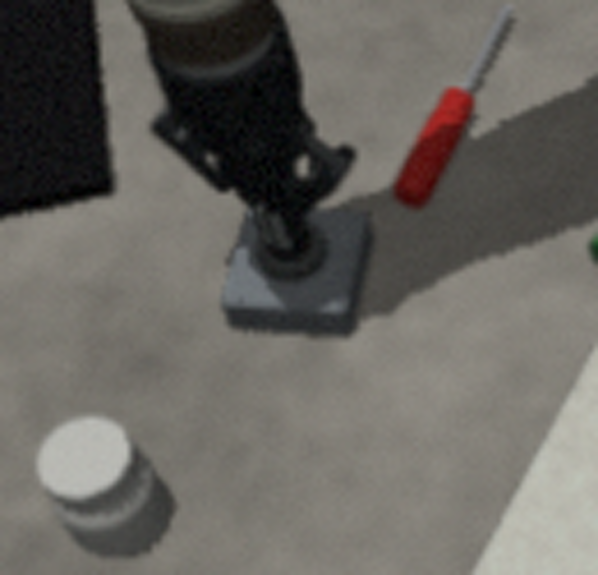

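Centring is fine to a few mm, but the stop height is unexplained. I'll lift, recentre slightly to (0.472,-0.326) and probe in small steps to see the force profile.

```bash
python3 -m crank '[[[0,0,1.2],0],[[0.1,0.3,0.3],0],[[0,0,0],0],[[0,0,0],0],[[0,0,0],0]]'| sed -n 2p\;4p
for i in 1 2 3 4; do python3 -m crank '[[[0,0,-0.2],0],[[0,0,0],0],[[0,0,0],0]]'| sed -n 2p\;4p; done
```

```text
position: [0.4696, -0.3244, 0.0539]
wrist_force: [-0.4, 0.5, -0.3]
position: [0.47, -0.3249, 0.0524]
wrist_force: [0.5, -0.1, -0.1]
position: [0.4703, -0.3251, 0.0512]
wrist_force: [-0.8, -0.5, 1.6]
position: [0.4704, -0.3252, 0.0494]
wrist_force: [-1.7, 1.0, 3.1]
position: [0.4705, -0.3253, 0.0475]
wrist_force: [-0.9, 1.3, 4.6]
```

There is a soft spring from about 0.0515 (0.8 N/mm) to the stop at 0.0457. That is 6 mm at 5 N, so the button does bottom there. I'll press fully once more, release, and check.

```bash
python3 -m crank '[[[0,0,-0.2],0],[[0,0,-0.1],0],[[0,0,0],0],[[0,0,0],0],[[0,0,0],0]]'| sed -n 2p\;4p
python3 -m crank '[[[0,0,1],0],[[0,0,2],0],[[0,0,3],0],[[0,0,3],0],[[-2,-2,2],0],[[-3,-2.5,0],0],[[-3,-2.5,0],0],[[-3,-2.5,0],0],[[0,0,0],0],[[0,0,0],0]]'| sed -n 2p\;4p
python3 - <<'E'
from m import *
d=grab('top','t5.png');p=d['pixels'].astype(int)
for k,s in comps(((p[...,0]-p[...,2])>50).astype(np.uint8),(170,140,289,226)): print('amber',seg(d,k,.023))
d=grab('scene','s5.png')
E
```

```text
position: [0.4706, -0.3253, 0.0459]
wrist_force: [-3.8, 1.9, 13.2]
position: [0.3587, -0.4214, 0.154]
wrist_force: [0.0, 0.3, 0.2]
amber (array([0.5526, 0.0284]), array([552.1,  29.4]), array([25.5, 99.8]), 0.0377)
amber (array([0.5416, 0.1176]), array([542.5, 118.2]), array([25.4, 48.7]), -0.0209)
```

View pics/s5.png

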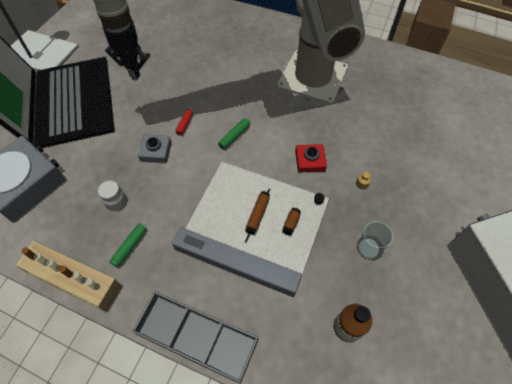

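The long tube is on the line at (258,213), with the line visible past both ends. The button at (153,144) is up, and everything else is where it was.

```bash
python3 -c "
from cell import env
print(env.close_job())"
```

```text
the job is handed in; nothing more can be done
None
```

I rolled the longer tube onto the black line in three fingertip strokes, pressed the start button to its stop and released it, and handed the job in; no verdict was returned, but the last pictures show the tube centred with the line visible past both ends, the button up and everything else in place.

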